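# Fill the lift bin and hold it up with the cam lever

### The arm

A 6-joint arm with a two-finger parallel gripper is mounted at the origin on a cart in front of the work surface, level with it; the furniture and walls round the work are solid. World frame = base frame: x ahead of the robot, y to its left, z up, the work surface at z = 0. Lengths are in m, angles in rad, forces in N, time in s.
With the tool pointing down it reaches from about 0.375 to 0.9 m from the base axis. Payload 3.1 kg.
Tool frame: the origin (TCP) lies where the fingers leave the gripper's body, on its centre line; the fingertips stand 73 mm ahead of it and the grasp point (between the pads) lies 54 mm ahead of it; z points along the fingers, y is the line along which they close (so a half turn about z gives the same grasp; the last joint's range is limited). The gripper opens to 85 mm and grips with 20 to 120 N. Pads are 22 mm wide; open, the fingers measure 114 mm over their backs; the gripper's body (76 mm by 85 mm) begins 54 mm behind the grasp point. The pads swing forward as they close: fully open they stand 13 mm farther back than shut.
Start: joints at [-1.518, 0.527, 1.433, -0, 1.181, -0.178], TCP at [0.144, -0.608, 0.304] pointing down, gripper open.
Joint ranges: [-3.08, 3.08], [-0.75, 2.2], [0.22, 2.44], [-1.43, 4.57], [0, 2.65], [-2.85, 2.85]. Speed limits (rad/s): [2.79, 2.79, 3.14, 3.14, 3.14, 3.14].

### API

Orientations are given as a unit quaternion [x, y, z, w].
In Python, from station import manip gives the robot as it stands.
- The arm moves only by the shell command python3 -m crank 'ROWS' [FORCE]. ROWS is JSON, a list of rows, each an object with "dp": the shift along the tool's x, y, z normalised to -1 to 1, where 1 is 50 cm, a list of three; "delta_rot": the turn, a rotation vector about the tool's x, y, z normalised to -1 to 1, where 1 is 2 pi rad, a list of three; "fingers": the opening, from -1 (shut) to 1 (fully open). A call has 1 to 12 rows; each row shifts and turns the commanded pose from where the row before left it, along the tool's axes as they then stand; what a row does not reach is not made up. A row lasts 1/12 s, in which the tool goes at most 41.7 mm and 7.16 degrees, less where a joint would pass 70% of its speed; a pose out of reach is approached as far as the arm can. A call with a number of a shift or a turn outside -1 to 1 is refused whole. A call with a gripper value outside its range is refused whole. The fingers move at their own pace and stop on an object; FORCE is the grip in N (left out, the last holds). Time passes only in rows, so rows that do not move let the fingers close. It gives the time, the measured TCP pose, the force, the opening and the grip force at its end, in the units of the state.
- manip.sense(): the state, without advancing time (a new reading comes with each control period).
- manip.snapshot(name): name is "side" or "top" or "wrist"; returns (picture, depth): 400x640x3 uint8, red, green, blue; 400x640 float32, m along the optical axis (not along the pixel's ray), 0 where there is no reading.
- manip.camera_model(name): a dict with "fx", "fy", "cx", "cy" (pixels), "k1" (the pictures are not rectified: a ray, as slopes to the right and down, at radius r is drawn at 1 + k1 r^2 times it, then the intrinsics apply), "origin" and "attitude" of the camera in the world. Camera axes: x right, y up, looking along -z (the intrinsics and any distortion apply to the point x, -y, -z); pixel columns grow to the right and rows downward; lengths in m; the calibration is good to about 2 mm. A picture is of the moment at which its call begins: read the wrist's pose just before it. camera_model takes no time and is no camera call; for the wrist camera it gives the pose at the moment of the call.
- manip.sign_off(): hands the job in; it is judged then, once.
The state is a dict: "t": time; "q": joint angles; "qd": joint speeds; "tau": joint torques, N m; "tcp_pos": TCP position; "tool_rot": TCP orientation; "force": force on the tool from outside, world axes, zero at the start; "ft_torque": the same for the moment, N m; "finger_gap": opening from 0.0 (shut) to 1.0 (fully open); "gripper_force": force on a finger pad.
Only numpy, scipy, OpenCV 4.12 (cv2) and the standard library are available. Lean on these libraries where they do the work, as an engineer would, in place of code of your own. Each camera call takes 0.05 s, during which the arm holds its last target. There are 200 camera calls.

### The job

Pick up the steel carrying tray by its bar and tip the three big nuts off its open end into the square bin of the lift stand, then set the empty tray down level on the bench and let go of it. After that, swing the stand's cam lever up until it stands straight up, where the bin is at the highest point of its lift, and finish while still holding the lever there against its return spring, so that I can slip packing under the bin. Leave the other things on the bench where they are.

Things in the scene. Friction and masses are not known exactly. Their poses are not given: they have to be found in the camera images.
- tray_handle (a point): centre of the tray's wooden bar handle: bar along the tray's y, 106 long between two straps, 14 thick (x), 24 tall. It crosses the middle of the tray, its centre 98 above the tray's underside (z = 0.098 on the bench). Axes: +x towards the tray's open end, z up. The floor's edge at the open end lies 65 ahead of and 98 below this point
- tray: bare sheet-steel carrying tray, 130 long (x) x 112 wide (y), smooth floor 3 thick, walls 22 high at both sides and at the back (-x), open at +x; 0.25 kg; origin at the centre of its underside. The nuts begin to slide on it at 15 to 25 degrees of tilt; 40 to 45 degrees empties it
- nut_0_center (a point): centre of one of the three equal dark steel hexagon nuts lying in the tray, 36 across flats, 20 high, 0.09 kg; z is its hole's axis
- nut_1_center (a point): centre of one of the three equal dark steel hexagon nuts lying in the tray, 36 across flats, 20 high, 0.09 kg; z is its hole's axis
- nut_2_center (a point): centre of one of the three equal dark steel hexagon nuts lying in the tray, 36 across flats, 20 high, 0.09 kg; z is its hole's axis
- lift_stand: lift stand, fixed to the bench: base plate 200 (x) x 170 (y) x 12, origin at the centre of its underside on the bench. Its -x side faces roughly to the robot, z is up; the lever is on its -y side and the shaft runs along its y. Two guide rods stand at x = +-88, y = 0, up to z = 124
- bin_floor (a point): centre of the inner floor of the stand's square aluminium bin: open top, outside 150 x 150, walls 4 thick, rim 50 above this point. Axes as the stand's. With the lever down the floor is at z = 0.089 and the rim at 0.139; the cam lifts both by up to 22
- bin (a joint): lift of the bin in m: 0.022 x sin(lever angle), so 0 with the lever down and 0.022 at the top
- lever (a joint): angle of the cam lever in rad: 0 = lying level, pointing to the stand's -x side (start, rest stop); pi/2 = straight up, the highest lift; beyond, up to 2.2, it leans to +x and the bin sinks again. A return spring and the bin's weight push it back to 0 with 2 to 5 N at the grip all the way, so it drops if let go
- lever_grip (a point): middle of the lever's round black grip, 20 in diameter, 70 long, parallel to the shaft and sticking out to the stand's -y beyond the flat steel arm, whose outer face is 35 from this point. It is fixed to the arm and turns with it, so it must be able to turn between the fingers. With the lever down it is 52 above the bench
- lever_shaft (a point): point on the shaft's axis (in the air beside the stand) level with the middle of the grip, 52 above the bench; the grip's middle moves round it in an upright circle of radius 130, from the stand's -x side, up
- offcut: bystander: short sawn wood block 45 x 85 x 45, origin under its centre; leave alone
- marker: bystander: marker pen 17 x 135 x 16 lying on the bench; leave alone
- hex_key: bystander: bent dark steel hex key 39 x 104 x 7 lying flat on the bench; leave alone
Not all that is in view belongs to the job. Of the things shaped like the tray, the steel one is meant.

How it is judged:
On the way, in this order (a step that is already met when the one before it is completed fails the run):
1. all three nuts lie in the bin (x of nut_0_center in the frame of bin_floor between -0.074 and 0.074 m and y of nut_0_center in the frame of bin_floor between -0.074 and 0.074 m and z of nut_0_center in the frame of bin_floor between -0.005 and 0.048 m and x of nut_1_center in the frame of bin_floor between -0.074 and 0.074 m and y of nut_1_center in the frame of bin_floor between -0.074 and 0.074 m and z of nut_1_center in the frame of bin_floor between -0.005 and 0.048 m and x of nut_2_center in the frame of bin_floor between -0.074 and 0.074 m and y of nut_2_center in the frame of bin_floor between -0.074 and 0.074 m and z of nut_2_center in the frame of bin_floor between -0.005 and 0.048 m), for 0.2 s.
2. the empty tray stands level on the bench, let go, with the nuts still in the bin (all of step 1 and height (world z) of tray_handle between 0.09 and 0.106 m and angle between tray_handle's own z axis and vertical below 0.12 rad and contact force between tray and the arm below 0.2 N and contact force between tray and the fingers below 0.2 N and linear speed of tray below 0.03 m/s), for 0.3 s.
3. the lever is held at the top of the lift (all of step 1 and value of joint lever between 1.396 and 1.746 rad and (contact force between lever and the fingers above 0.5 N or contact force between lever and the arm above 0.5 N)), for 0.5 s.
At the end, for the whole second after the job is handed in: All nut centres in the bin below its rim; tray on the bench (8 mm in height, 0.12 rad tilt), still, untouched by the robot; lever within 10 degrees of upright, at rest; bin lifted more than 20.5 mm; the robot bears on the lever with over 0.5 N (all of step 3 and height (world z) of tray_handle between 0.09 and 0.106 m and angle between tray_handle's own z axis and vertical below 0.12 rad and contact force between tray and the arm below 0.2 N and contact force between tray and the fingers below 0.2 N and linear speed of tray below 0.03 m/s and value of joint bin above 0.0205 m and velocity of joint lever between -0.15 and 0.15 rad/s); the arm keeps its last pose, push and grip.
It fails at once if the offcut is moved by more than 30 mm (distance of offcut from where it was at the start of the episode above 0.03 m).
It fails at once if the marker is moved by more than 30 mm (distance of marker from where it was at the start of the episode above 0.03 m).
It fails at once if the hex key is moved by more than 30 mm (distance of hex_key from where it was at the start of the episode above 0.03 m).
It also fails if it takes over 69 s, if anything falls off the work surface, if the arm or the gripper's body presses on something with over 40 N, if the wrist force passes 120 N, or if a joint passes its speed limit or range.

## Working session

There is one attempt and no reset: what is moved stays moved. The work goes in short steps, Python scripts to look and compute and a shell command to move; the robot and the scene stay as the last step left them, time stands still between calls to the robot, and variables do not carry over. Pictures are saved under pics/ and viewed, at most 10 in all, crops included, and the job is handed in when it is done.

```bash
ls; mkdir -p pics
cat > h.py <<'E'
import numpy as np, cv2
from scipy.spatial.transform import Rotation as R
from station import manip
def snap(n):
    m=manip.camera_model(n); p,d=manip.snapshot(n); return m,p,d
def att(m):
    a=np.array(m["attitude"]); return a if a.shape==(3,3) else R.from_quat(a).as_matrix()
def slopes(m,u,v):
    x=(np.asarray(u,float)-m["cx"])/m["fx"]; y=(np.asarray(v,float)-m["cy"])/m["fy"]
    a,b=x,y
    for _ in range(8):
        s=1+m["k1"]*(a*a+b*b); a,b=x/s,y/s
    return a,b
def cloud(m,d):
    v,u=np.mgrid[:d.shape[0],:d.shape[1]]; a,b=slopes(m,u,v)
    P=np.stack([a*d,-b*d,-d],-1)@att(m).T+np.array(m["origin"]); P[d==0]=np.nan; return P
def onplane(m,u,v,z):
    a,b=slopes(m,u,v); D=np.stack([a,-b,-np.ones_like(a)],-1)@att(m).T; o=np.array(m["origin"])
    return o+D*((z-o[2])/D[...,2])[...,None]
E
python3 - <<'E'
from h import *
for n in("top","side"):
    m,p,d=snap(n); print(m); cv2.imwrite(f"pics/{n}0.png",p[...,::-1]); np.savez(f"{n}0.npz",p=p,d=d,P=cloud(m,d))
print(manip.sense())
E
```

```text
pics
{'fx': 422.69254975335315, 'fy': 422.69254975335315, 'cx': 326.65875192200235, 'cy': 197.81915179676542, 'k1': -0.03483757036499211, 'origin': array([0.43814282, 0.05990309, 0.94286349]), 'attitude': array([ 0.0518472 , -0.03691476, -0.70167052,  0.70965319])}
{'fx': 396.25466271143057, 'fy': 396.25466271143057, 'cx': 318.6828595794009, 'cy': 197.39244702714078, 'k1': -0.0912937897070099, 'origin': array([0.44622749, 0.50017089, 0.79738454]), 'attitude': array([-0.02125101,  0.26984494,  0.95882237, -0.08597535])}
{'t': 0.1, 'q': array([-1.51749784e+00,  5.28428896e-01,  1.43378867e+00,  1.24047064e-05,
        1.18139614e+00, -1.78503021e-01]), 'qd': array([-5.21052073e-04, -1.12393558e-03, -2.20563910e-03, -2.37292188e-04,
        2.21958320e-03,  5.58964473e-05]), 'tau': array([-2.95286918e-04, -4.43304527e+01, -1.78586054e+01, -2.53204880e-04,
        3.84891275e-03,  9.28818110e-06]), 'tcp_pos': array([ 0.14358395, -0.60776253,  0.30299249]), 'tool_rot': array([ 9.93290789e-01,  1.15639042e-01,  6.89444725e-05, -1.00819018e-03]), 'force': array([ 0.2656258 ,  0.35263364, -0.68881331]), 'ft_torque': array([-0.01234564, -0.04780847,  0.04952655]), 'gripper_force': 0.0, 'finger_gap': 0.9986328360420061}
```

View pics/top0.png

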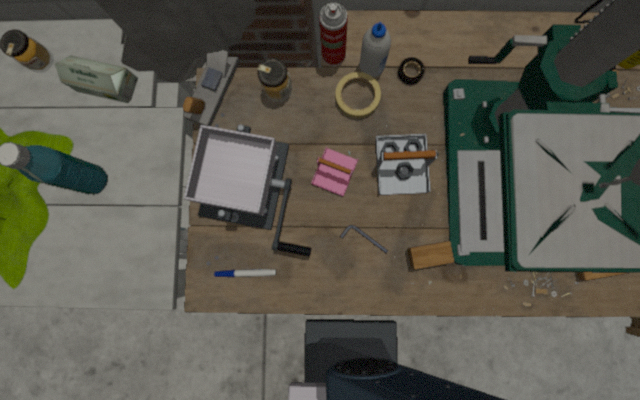

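View pics/side0.png

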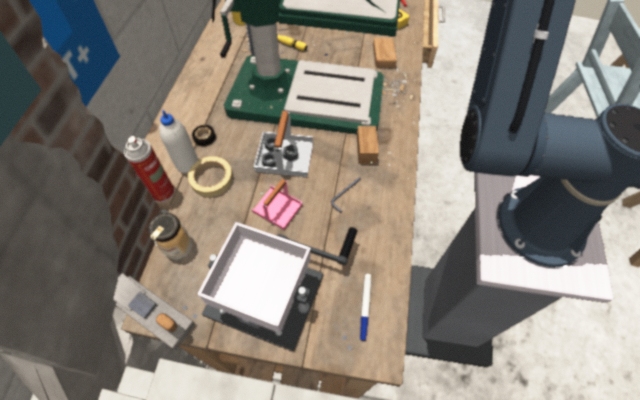

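The top view shows the steel tray with three dark nuts at (403,165). The pink small tray at (334,172) is the decoy. The bin is at (232,168), the lever grip at (295,250), the offcut at (432,256), the marker at (245,272) and the hex key at (365,238). I choose the bare steel tray and check it in a close crop.

Run:
```python
from h import *
t=np.load("top0.npz");s=np.load("side0.npz")
a=cv2.resize(t['p'][120:210,370:450],None,fx=5,fy=5,interpolation=2)
b=cv2.resize(s['p'][105:185,245:325],None,fx=5,fy=5,interpolation=2)[:450]
b=cv2.copyMakeBorder(b,0,50,0,0,0)
cv2.imwrite("pics/crop.png",np.hstack([a,b])[...,::-1])
P=t['P'];p=t['p'].astype(int)
def comp(mask,box):
    u0,v0,u1,v1=box; m=np.zeros(mask.shape,np.uint8); m[v0:v1,u0:u1]=mask[v0:v1,u0:u1]
    n,l,st,c=cv2.connectedComponentsWithStats(m); i=1+np.argmax(st[1:,4]); return l==i
def rep(name,mask):
    Q=P[mask]; Q=Q[np.isfinite(Q[:,2])]
    r=cv2.minAreaRect(Q[:,:2].astype(np.float32)*1000); print(name,mask.sum(),"rect mm",np.round(r[0],1),np.round(r[1],1),round(r[2],1),"z",np.round(np.percentile(Q[:,2],[5,50,95]),3))
z=P[...,2]
rep("handle",comp((z>.098)&(z<.125),(370,120,450,210)))
rep("tray",comp((z>.012)&(z<.035)&(p.max(-1)-p.min(-1)<30),(370,120,450,210)))
rep("trayall",comp((z>.0015)&(z<.03),(370,120,450,210)))
rep("binrim",comp((z>.13)&(z<.145),(180,110,285,225)))
rep("binfloor",comp((z>.084)&(z<.094),(180,110,285,225)))
rep("base",comp((z>.007)&(z<.017),(180,110,300,235)))
rep("grip",comp((p.max(-1)<70)&(z>.04)&(z<.075),(265,230,320,265)))
rep("arm",comp((z>.035)&(z<.08),(270,180,320,265)))
for n,b,zz in(("offcut",(405,235,460,275),.03),("marker",(210,262,280,282),.008),("hex",(335,220,392,258),.004),("pink",(310,145,360,200),.003)):
    rep(n,comp(z>zz,b))
```

```text
handle 444 rect mm [633.9 -87.9] [ 16.7 118.7] 2.6 z [0.1   0.109 0.112]
tray 294 rect mm [ 633.9 -185.4] [  5.8 204.3] 88.9 z [0.014 0.024 0.031]
trayall 2422 rect mm [640.1 -91.1] [169.1 131.8] 7.9 z [0.002 0.005 0.024]
binrim 830 rect mm [597.3 269.2] [150.2 150.3] 79.9 z [0.131 0.138 0.141]
binfloor 4208 rect mm [600.2 274.4] [132.5 140.2] 79.8 z [0.086 0.089 0.091]
base 1037 rect mm [546.4 277.5] [168.3  97. ] 79.9 z [0.009 0.012 0.015]
grip 400 rect mm [455.2 150.2] [80.8 42.3] 80.2 z [0.054 0.06  0.063]
arm 791 rect mm [508.4 158. ] [163.1  81.5] 4.0 z [0.051 0.06  0.064]
offcut 1094 rect mm [ 440.7 -153.4] [ 60.7 110.1] 6.9 z [0.031 0.045 0.048]
marker 402 rect mm [389.2 257.9] [ 14.7 133.4] 3.1 z [0.01  0.014 0.017]
hex 185 rect mm [469.7  -6. ] [108.7  33.2] 71.5 z [0.004 0.007 0.009]
pink 554 rect mm [616.5  65.6] [83.2 92.7] 70.1 z [0.003 0.015 0.077]
```

View pics/crop.png

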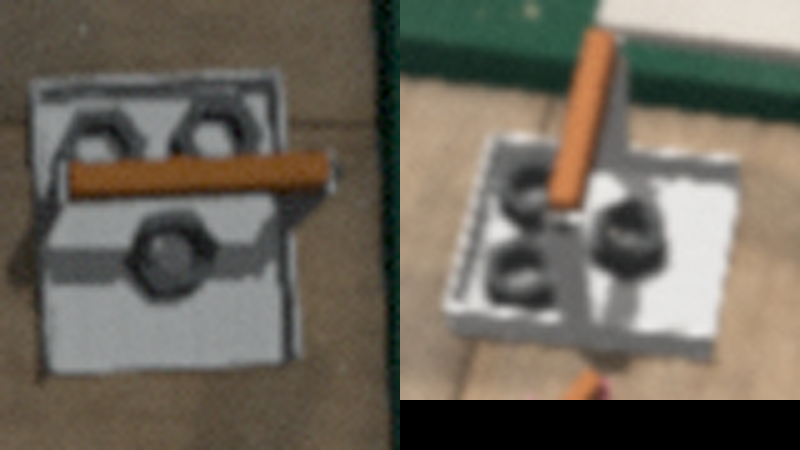

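The crop shows the steel tray with its back wall at the far side (top edge of the left crop) and its open end towards the robot. The orange bar runs across (left crop, about 70–330, 175), and three dark nuts lie on the floor. The pink one is confirmed as the decoy.

Run:
```python
from h import *
t=np.load("top0.npz");s=np.load("side0.npz")
p=t['p'].astype(int);P=t['P'];m=manip.camera_model("top")
hsv=cv2.cvtColor(t['p'],cv2.COLOR_RGB2HSV)
M=np.zeros((400,640),bool);M[140:170,375:445]=True
k=M&(hsv[...,1]>140)&(hsv[...,0]<18)
v,u=np.nonzero(k);Q=onplane(m,u,v,0.110);r=cv2.minAreaRect(Q[:,:2].astype(np.float32)*1000);print("handle",k.sum(),r)
# grip: black
M[:]=False;M[236:264,268:318]=True;k=(M&(p.max(-1)<45)).astype(np.uint8)
v,u=np.nonzero(k);print(u.min(),u.max(),v.min(),v.max());Q=onplane(m,u,v,0.057);r=cv2.minAreaRect(Q[:,:2].astype(np.float32)*1000);print("grip",k.sum(),r)
# height max grid from both views, 8cm cells
A=np.concatenate([P.reshape(-1,3),s['P'].reshape(-1,3)]);A=A[np.isfinite(A[:,2])&(A[:,2]<1)]
print("cols y:",[round(.5-.08*j,2) for j in range(16)])
for i in range(12,1,-1):
    row=[]
    for j in range(16):
        c=A[(abs(A[:,0]-i*.08)<.04)&(abs(A[:,1]-(.5-.08*j))<.04)];row.append(f"{np.percentile(c[:,2],98)*100:4.0f}" if len(c)>5 else "  --")
    print(f"{i*.08:.2f}",*row)
```

```text
handle 334 ((633.2242431640625, -86.09115600585938), (17.554790496826172, 100.95589447021484), 2.0353293418884277)
273 310 237 256
grip 312 ((442.4131774902344, 150.8100128173828), (75.44978332519531, 27.550601959228516), 72.46190643310547)
cols y: [0.5, 0.42, 0.34, 0.26, 0.18, 0.1, 0.02, -0.06, -0.14, -0.22, -0.3, -0.38, -0.46, -0.54, -0.62, -0.7]
0.96   16   --   -8   --   --   17    0    0    0    0    0    0   10    9    4    0
0.88   29   34   41   50   54   53   18   17    2    0    0   28   13    0    7   --
0.80   -2    3    4   10   10    2    3    3   22   30   40    4    0    1    1   --
0.72   -2    9   10   12    0    0    3    2    2   34   50   34    2    2    0   --
0.64   -2    0   14   14   14    8    8   11   11   35   35   35    2    2    0   --
0.56   -2    0   14   14   14    1    1    2    2   35   46   35    0    0    0   --
0.48   -2    0    1   14   12    6    1    2    5   35   35   35    3    3    0   --
0.40   -2    0    1    2    6    6    0    2    5   35   35   35    3    3    0    3
0.32   -2    0    0    0    0    0    0    0    0    0    0    0    0    0    0    1
0.24   --   --  -83  -83   --   31   46   50   45   --   --   --   --   --   -4   -4
0.16  -83  -83  -83  -83    0   30   43   50    0  -83  -83  -83  -83  -83  -83  -83
```

```bash
python3 -m crank '[{"dp":[0,0,-0.08],"delta_rot":[0,0,-0.0199],"fingers":1},{"dp":[0,0,-0.08],"delta_rot":[0,0,-0.0199],"fingers":1},{"dp":[0,0,-0.08],"delta_rot":[0,0,-0.0199],"fingers":1},{"dp":[0,0,-0.08],"delta_rot":[0,0,-0.0199],"fingers":1},{"dp":[0,0,-0.08],"delta_rot":[0,0,-0.0199],"fingers":1},{"dp":[0,0,0],"delta_rot":[0,0,-0.0199],"fingers":1},{"dp":[0,0,0],"delta_rot":[0,0,-0.0199],"fingers":1},{"dp":[0,0,0],"delta_rot":[0,0,-0.0199],"fingers":1},{"dp":[0,0,0],"delta_rot":[0,0,-0.0199],"fingers":1},{"dp":[0,0,0],"delta_rot":[0,0,-0.0199],"fingers":1},{"dp":[0,0,0],"delta_rot":[0,0,-0.0199],"fingers":1}]' 60
python3 -m crank '[{"dp":[0.08,0.01,0],"delta_rot":[0,0,0],"fingers":1},{"dp":[0.08,0.01,0],"delta_rot":[0,0,0],"fingers":1},{"dp":[0.08,0.01,0],"delta_rot":[0,0,0],"fingers":1},{"dp":[0.08,0.02,0],"delta_rot":[0,0,0],"fingers":1}]'
```

```text
t: 1.02
tcp_pos: [0.1436, -0.608, 0.5032]
tool_rot: [0.692, 0.722, 0.001, -0.001]
force: [-0.2, 0.4, -1.0]
finger_gap: 0.999
gripper_force: 0.0
t: 1.35
tcp_pos: [0.1624, -0.4456, 0.5028]
tool_rot: [0.695, 0.719, 0.001, -0.001]
force: [0.7, 0.6, 0.6]
finger_gap: 1.0
gripper_force: 0.0
```

```bash
python3 -m crank '[{"dp":[0.06,0.043,0],"delta_rot":[0,0,0],"fingers":1},{"dp":[0.06,0.043,0],"delta_rot":[0,0,0],"fingers":1},{"dp":[0.06,0.043,0],"delta_rot":[0,0,0],"fingers":1},{"dp":[0.06,0.043,0],"delta_rot":[0,0,0],"fingers":1},{"dp":[0.06,0.043,0],"delta_rot":[0,0,0],"fingers":1},{"dp":[0.06,0.043,0],"delta_rot":[0,0,0],"fingers":1},{"dp":[0.06,0.043,0],"delta_rot":[0,0,0],"fingers":1},{"dp":[0.06,0.043,0],"delta_rot":[0,0,0],"fingers":1},{"dp":[0.06,0.043,0],"delta_rot":[0,0,0],"fingers":1},{"dp":[0.06,0.043,0],"delta_rot":[0,0,0],"fingers":1},{"dp":[0.06,0.043,0],"delta_rot":[0,0,0],"fingers":1},{"dp":[0.06,0.043,0],"delta_rot":[0,0,0],"fingers":1}]'
cat >> h.py <<'E'
def goto(p,yaw=None):  # needed dp (units) and rot z (units) in current tool axes; yaw=desired angle of tool x
    s=manip.sense(); r=R.from_quat(s["tool_rot"]); M=r.as_matrix()
    a=np.degrees(np.arctan2(M[1,0],M[0,0])); print("tcp",s["tcp_pos"],"toolx",a,"dp",np.round(r.inv().apply(np.array(p)-s["tcp_pos"])/.5,4), "rotz", None if yaw is None else round((a-yaw)/360,4),"tilt",np.degrees(np.arccos(-M[2,2])),"q",np.round(s["q"],2))
E
python3 - <<'E'
from h import *
goto([.633,-.087,.25],92.4)
E
```

```text
t: 2.35
tcp_pos: [0.408, -0.0764, 0.5038]
tool_rot: [0.694, 0.72, -0.0, -0.0]
force: [0.5, -0.9, -0.5]
finger_gap: 1.0
gripper_force: 0.0
tcp [ 0.40801427 -0.07642378  0.50375028] toolx 92.06720413748168 dp [-0.0374  0.449   0.5074] rotz -0.0009 tilt 0.01584175512539098 q [-0.46  0.03  1.6  -0.    1.52 -0.49]
```

```bash
python3 -m crank '[{"dp":[-0.004,0.05,0.056],"delta_rot":[0,0,-0.001],"fingers":1},{"dp":[-0.004,0.05,0.056],"delta_rot":[0,0,0],"fingers":1},{"dp":[-0.004,0.05,0.056],"delta_rot":[0,0,0],"fingers":1},{"dp":[-0.004,0.05,0.056],"delta_rot":[0,0,0],"fingers":1},{"dp":[-0.004,0.05,0.056],"delta_rot":[0,0,0],"fingers":1},{"dp":[-0.004,0.05,0.056],"delta_rot":[0,0,0],"fingers":1},{"dp":[-0.004,0.05,0.056],"delta_rot":[0,0,0],"fingers":1},{"dp":[-0.004,0.05,0.056],"delta_rot":[0,0,0],"fingers":1},{"dp":[-0.004,0.05,0.056],"delta_rot":[0,0,0],"fingers":1},{"dp":[0,0,0],"delta_rot":[0,0,0],"fingers":1}]'
python3 - <<'E'
from h import *
goto([.633,-.087,.152],92.4)
m,p,d=snap("wrist"); hsv=cv2.cvtColor(p,cv2.COLOR_RGB2HSV)
k=((hsv[...,1]>140)&(hsv[...,0]<18)).astype(np.uint8)
n,l,st,c=cv2.connectedComponentsWithStats(k);
for i in np.argsort(-st[1:,4])[:3]+1:
    v,u=np.nonzero(l==i);Q=onplane(m,u,v,.110);print(st[i],cv2.minAreaRect(Q[:,:2].astype(np.float32)*1000))
cv2.imwrite("pics/w1.png",p[...,::-1])
E
```

```text
t: 3.18
tcp_pos: [0.6342, -0.0867, 0.2427]
tool_rot: [0.692, 0.722, -0.002, -0.005]
force: [-1.3, 0.9, -1.4]
finger_gap: 0.999
gripper_force: 0.0
tcp [ 0.63421257 -0.08673654  0.24272221] toolx 92.43593381091462 dp [-0.0012 -0.0006  0.1815] rotz 0.0001 tilt 0.6150925663863462 q [-0.31  0.62  1.44  0.    1.09 -0.35]
[ 557    0   83   78 4120] ((818.8672485351562, 44.558685302734375), (59.71051788330078, 44.65557861328125), 17.154842376708984)
[ 312  146   16  126 1383] ((633.6536865234375, -84.8890380859375), (11.538055419921875, 101.9990234375), 2.896451711654663)
[286   0  33  60 321] ((617.0515747070312, 41.7359619140625), (39.0260009765625, 7.382538795471191), 65.5013427734375)
```

View pics/w1.png

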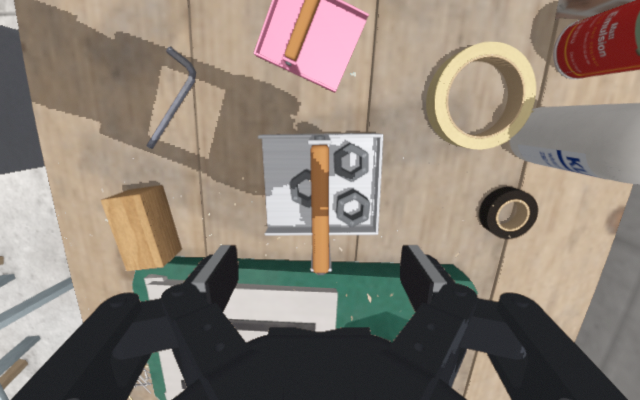

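The wrist view shows the bar at (320,208), parallel to the pads and centred between them, above the steel tray. I can descend and grasp.

```bash
python3 -m crank '[{"dp":[0,0,0.05],"delta_rot":[0,0,0],"fingers":1},{"dp":[0,0,0.05],"delta_rot":[0,0,0],"fingers":1},{"dp":[0,0,0.05],"delta_rot":[0,0,0],"fingers":1},{"dp":[0,0,0.03],"delta_rot":[0,0,0],"fingers":1},{"dp":[0,0,0],"delta_rot":[0,0,0],"fingers":1}]'
python3 -m crank '[{"dp":[0,0,0],"delta_rot":[0,0,0],"fingers":-1},{"dp":[0,0,0],"delta_rot":[0,0,0],"fingers":-1},{"dp":[0,0,0],"delta_rot":[0,0,0],"fingers":-1},{"dp":[0,0,0],"delta_rot":[0,0,0],"fingers":-1},{"dp":[0,0,0],"delta_rot":[0,0,0],"fingers":-1},{"dp":[0,0,0],"delta_rot":[0,0,0],"fingers":-1},{"dp":[0,0,0],"delta_rot":[0,0,0],"fingers":-1},{"dp":[0,0,0],"delta_rot":[0,0,0],"fingers":-1},{"dp":[0,0,0],"delta_rot":[0,0,0],"fingers":-1},{"dp":[0,0,0],"delta_rot":[0,0,0],"fingers":-1}]' 70
```

```text
t: 3.65
tcp_pos: [0.6307, -0.0865, 0.1601]
tool_rot: [0.692, 0.722, -0.001, -0.003]
force: [0.0, -0.1, -0.1]
finger_gap: 1.002
gripper_force: 0.0
t: 4.48
tcp_pos: [0.6339, -0.0872, 0.1631]
tool_rot: [0.692, 0.722, 0.0, 0.001]
force: [0.2, 0.5, 5.5]
finger_gap: 0.145
gripper_force: 71.1
```

```bash
python3 -m crank '[{"dp":[0,0,0],"delta_rot":[0,0,0],"fingers":1},{"dp":[0,0,0],"delta_rot":[0,0,0],"fingers":1},{"dp":[0,0,0],"delta_rot":[0,0,0],"fingers":1},{"dp":[0,0,0.01],"delta_rot":[0,0,0],"fingers":1},{"dp":[0,0,0.01],"delta_rot":[0,0,0],"fingers":1},{"dp":[0,0,0],"delta_rot":[0,0,0],"fingers":-1},{"dp":[0,0,0],"delta_rot":[0,0,0],"fingers":-1},{"dp":[0,0,0],"delta_rot":[0,0,0],"fingers":-1},{"dp":[0,0,0],"delta_rot":[0,0,0],"fingers":-1},{"dp":[0,0,0],"delta_rot":[0,0,0],"fingers":-1},{"dp":[0,0,0],"delta_rot":[0,0,0],"fingers":-1},{"dp":[0,0,0],"delta_rot":[0,0,0],"fingers":-1}]' 70
python3 -m crank '[{"dp":[0,0,0],"delta_rot":[0,0,0],"fingers":-1},{"dp":[0,0,-0.02],"delta_rot":[0,0,0],"fingers":-1},{"dp":[0,0,-0.03],"delta_rot":[0,0,0],"fingers":-1},{"dp":[0,0,-0.05],"delta_rot":[0,0,0],"fingers":-1},{"dp":[0,0,-0.06],"delta_rot":[0,0,0],"fingers":-1},{"dp":[0,0,-0.06],"delta_rot":[0,0,0],"fingers":-1},{"dp":[0,0,-0.06],"delta_rot":[0,0,0],"fingers":-1},{"dp":[0,0,-0.05],"delta_rot":[0,0,0],"fingers":-1},{"dp":[0,0,-0.03],"delta_rot":[0,0,0],"fingers":-1},{"dp":[0,0,-0.01],"delta_rot":[0,0,0],"fingers":-1},{"dp":[0,0,0],"delta_rot":[0,0,0],"fingers":-1},{"dp":[0,0,0],"delta_rot":[0,0,0],"fingers":-1}]'
python3 - <<'E'
from h import *
goto([.68,.255,.347],79.9)
E
```

```text
t: 5.48
tcp_pos: [0.6335, -0.0871, 0.1522]
tool_rot: [0.692, 0.722, 0.0, 0.0]
force: [1.0, -0.6, 0.5]
finger_gap: 0.151
gripper_force: 68.6
t: 6.48
tcp_pos: [0.6321, -0.0867, 0.3354]
tool_rot: [0.692, 0.722, -0.001, -0.002]
force: [0.2, -0.1, -5.5]
finger_gap: 0.154
gripper_force: 68.6
tcp [ 0.63213165 -0.08667281  0.3354156 ] toolx 92.42458301794284 dp [ 0.6787  0.1245 -0.0228] rotz 0.0348 tilt 0.21137748450951108 q [-0.31  0.52  1.36 -0.    1.27 -0.35]
```

```bash
python3 -m crank '[{"dp":[0.02,0.009,0],"delta_rot":[0,0,0.003],"fingers":-1},{"dp":[0.04,0.009,0],"delta_rot":[0,0,0.003],"fingers":-1},{"dp":[0.06,0.009,0],"delta_rot":[0,0,0.003],"fingers":-1},{"dp":[0.07,0.009,0],"delta_rot":[0,0,0.003],"fingers":-1},{"dp":[0.07,0.009,0],"delta_rot":[0,0,0.003],"fingers":-1},{"dp":[0.07,0.009,0],"delta_rot":[0,0,0.003],"fingers":-1},{"dp":[0.07,0.009,0],"delta_rot":[0,0,0.003],"fingers":-1},{"dp":[0.07,0.009,0],"delta_rot":[0,0,0.003],"fingers":-1},{"dp":[0.07,0.009,0],"delta_rot":[0,0,0.003],"fingers":-1},{"dp":[0.06,0.009,0],"delta_rot":[0,0,0.003],"fingers":-1},{"dp":[0.04,0.009,0],"delta_rot":[0,0,0.003],"fingers":-1},{"dp":[0.02,0.009,0],"delta_rot":[0,0,0.003],"fingers":-1}]'
python3 -m crank '[{"dp":[0,0,0],"delta_rot":[0,0,0],"fingers":-1},{"dp":[0,0,0],"delta_rot":[0,0,0],"fingers":-1}]'
python3 - <<'E'
from h import *
goto([.705,.250,.317],79.9)
m,p,d=snap("wrist");cv2.imwrite("pics/w2.png",p[...,::-1])
m,p,d=snap("top")
P=cloud(m,d);k=(P[...,2]>.134)&(P[...,2]<.143)&(P[...,1]>.17)&(P[...,1]<.37)&(P[...,0]>.5)&(P[...,0]<.7);print(cv2.minAreaRect(P[k][:,:2].astype(np.float32)*1000))
cv2.imwrite("pics/t2.png",cv2.resize(p[70:270,150:450],None,fx=2,fy=2)[...,::-1])
E
```

```text
t: 7.48
tcp_pos: [0.706, 0.2425, 0.3329]
tool_rot: [0.768, 0.64, -0.002, -0.002]
force: [-0.0, -0.4, -5.7]
finger_gap: 0.155
gripper_force: 68.7
t: 7.65
tcp_pos: [0.7062, 0.2386, 0.3335]
tool_rot: [0.769, 0.64, -0.003, -0.001]
force: [-0.1, -0.8, -6.0]
finger_gap: 0.152
gripper_force: 68.7
tcp [0.70618951 0.23864514 0.33354685] toolx 79.55064294859889 dp [ 0.022  -0.0063  0.0331] rotz -0.001 tilt 0.356386112758386 q [ 0.18  0.68  1.05 -0.    1.42  0.36]
((589.8526000976562, 228.95608520507812), (68.39191436767578, 150.0241241455078), 79.62126159667969)
```

View pics/t2.png

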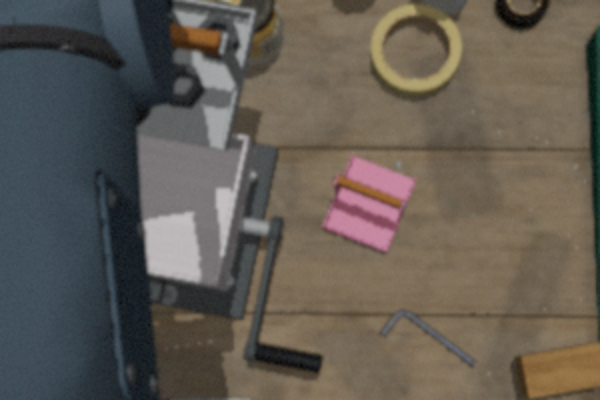

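```bash
python3 -m crank '[{"dp":[0.008,-0.002,0.01],"delta_rot":[0,0,-0.001],"fingers":-1},{"dp":[0.008,-0.002,0.01],"delta_rot":[0,0,0],"fingers":-1},{"dp":[0.006,-0.002,0.01],"delta_rot":[0,0,0],"fingers":-1},{"dp":[0,0,0],"delta_rot":[0,0,0],"fingers":-1},{"dp":[0,-0.016,-0.0064],"delta_rot":[-0.0083,0,0],"fingers":-1},{"dp":[0,-0.0325,-0.012],"delta_rot":[-0.0167,0,0],"fingers":-1},{"dp":[0,-0.016,-0.0064],"delta_rot":[-0.0083,0,0],"fingers":-1},{"dp":[0,0,0],"delta_rot":[0,0,0],"fingers":-1}]'
python3 - <<'E'
from h import *
goto([.6,.27,.3])
s=manip.sense();r=R.from_quat(s["tool_rot"]);print("edge",s["tcp_pos"]+r.apply([0,-.065,.152]))
E
```

```text
t: 8.42
tcp_pos: [0.6699, 0.2568, 0.3325]
tool_rot: [0.762, 0.639, 0.066, 0.079]
force: [-1.5, -0.4, -4.8]
finger_gap: 0.152
gripper_force: 69.0
tcp [0.66992192 0.2567877  0.33248868] toolx 79.93646381300418 dp [ 0.0016 -0.1526  0.0345] rotz None tilt 11.786030031393603 q [ 0.24  0.58  1.26 -0.09  1.11  0.45]
edge [0.63781761 0.26235239 0.17041664]
```

```bash
python3 -m crank '[{"dp":[0,-0.016,-0.0064],"delta_rot":[-0.0083,0,0],"fingers":-1},{"dp":[0,-0.016,-0.0064],"delta_rot":[-0.0083,0,0],"fingers":-1},{"dp":[0,-0.016,-0.0064],"delta_rot":[-0.0083,0,0],"fingers":-1},{"dp":[0,-0.016,-0.0064],"delta_rot":[-0.0083,0,0],"fingers":-1},{"dp":[0,-0.016,-0.0064],"delta_rot":[-0.0083,0,0],"fingers":-1},{"dp":[0,-0.016,-0.0064],"delta_rot":[-0.0083,0,0],"fingers":-1},{"dp":[0,-0.016,-0.0064],"delta_rot":[-0.0083,0,0],"fingers":-1},{"dp":[0,-0.016,-0.0064],"delta_rot":[-0.0083,0,0],"fingers":-1},{"dp":[0,-0.016,-0.0064],"delta_rot":[-0.0083,0,0],"fingers":-1},{"dp":[0,-0.016,-0.0064],"delta_rot":[-0.0083,0,0],"fingers":-1},{"dp":[0,-0.01,-0.004],"delta_rot":[-0.0056,0,0],"fingers":-1},{"dp":[0,0,0],"delta_rot":[0,0,0],"fingers":-1}]'
python3 -m crank '[{"dp":[0,0,0],"delta_rot":[0,0,0],"fingers":-1},{"dp":[0,0,0],"delta_rot":[0,0,0],"fingers":-1},{"dp":[0,0,0],"delta_rot":[0,0,0],"fingers":-1},{"dp":[0,0,0],"delta_rot":[0,0,0],"fingers":-1},{"dp":[0,0,0],"delta_rot":[0,0,0],"fingers":-1},{"dp":[0,0,0],"delta_rot":[0,0,0],"fingers":-1},{"dp":[0,0,0],"delta_rot":[0,0,0],"fingers":-1},{"dp":[0,0,0],"delta_rot":[0,0,0],"fingers":-1}]'
python3 - <<'E'
from h import *
goto([.6,.27,.3])
s=manip.sense();r=R.from_quat(s["tool_rot"]);print("edge",s["tcp_pos"]+r.apply([0,-.065,.152]))
a=[snap(n)[1] for n in("side","wrist")]
cv2.imwrite("pics/pour.png",np.hstack([cv2.resize(a[0][180:400,150:400],(400,352)),cv2.resize(a[1],(400,250+102))])[...,::-1])
E
```

```text
t: 9.42
tcp_pos: [0.5844, 0.2716, 0.3243]
tool_rot: [0.712, 0.595, 0.239, 0.287]
force: [-0.0, -0.0, -3.2]
finger_gap: 0.151
gripper_force: 69.6
t: 10.08
tcp_pos: [0.5852, 0.2716, 0.3249]
tool_rot: [0.712, 0.595, 0.24, 0.287]
force: [0.2, -0.1, -3.2]
finger_gap: 0.15
gripper_force: 69.6
tcp [0.58524513 0.27156796 0.32494871] toolx 79.81199584333937 dp [ 0.0021 -0.0133  0.0565] rotz None tilt 43.88218218293798 q [ 0.39  0.45  1.72 -0.96  0.47  1.34]
edge [0.64283635 0.26122178 0.17033561]
```

View pics/pour.png

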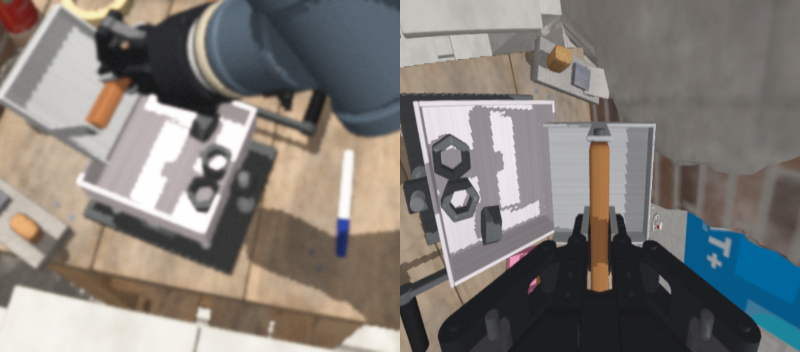

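All three nuts are in the bin (side crop at (203,125), (215,162) and (203,193)), and the tray is empty. I raise it and bring it back level.

```bash
python3 -m crank '[{"dp":[0,0.025,-0.027],"delta_rot":[0,0,0],"fingers":-1},{"dp":[0,0.03,-0.03],"delta_rot":[0,0,0],"fingers":-1},{"dp":[0,0.031,0.0153],"delta_rot":[0.0167,0,0],"fingers":-1},{"dp":[0,0.031,0.0153],"delta_rot":[0.0167,0,0],"fingers":-1},{"dp":[0,0.031,0.0153],"delta_rot":[0.0167,0,0],"fingers":-1},{"dp":[0,0.031,0.0153],"delta_rot":[0.0167,0,0],"fingers":-1},{"dp":[0,0.031,0.0153],"delta_rot":[0.0167,0,0],"fingers":-1},{"dp":[0,0.031,0.0153],"delta_rot":[0.0167,0,0],"fingers":-1},{"dp":[0,0.031,0.0153],"delta_rot":[0.0167,0,0],"fingers":-1},{"dp":[0,0.01,0.005],"delta_rot":[0.0052,0,0],"fingers":-1},{"dp":[0,0,0],"delta_rot":[0,0,0],"fingers":-1},{"dp":[0,0,0],"delta_rot":[0,0,0],"fingers":-1}]'
python3 - <<'E'
from h import *
goto([.633,-.087,.30],92.4)
print(R.from_quat(manip.sense()["tool_rot"]).as_matrix())
E
```

```text
t: 11.18
tcp_pos: [0.7003, 0.248, 0.3628]
tool_rot: [0.77, 0.638, 0.013, 0.021]
force: [-0.1, 0.5, -3.6]
finger_gap: 0.15
gripper_force: 69.5
tcp [0.70027532 0.2479847  0.36276928] toolx 79.32381083211291 dp [-0.6824 -0.0144  0.1296] rotz -0.0363 tilt 2.786817140212258 q [ 0.2   0.64  1.05 -0.02  1.41  0.39]
[[ 0.18525405  0.98160998  0.04607359]
 [ 0.9826676  -0.18472481 -0.0155282 ]
 [-0.0067317   0.04815168 -0.99881735]]
```

```bash
python3 -m crank '[{"dp":[-0.02,-0.007,0],"delta_rot":[0.004,0,-0.003],"fingers":-1},{"dp":[-0.04,-0.007,0],"delta_rot":[0.0037,0,-0.003],"fingers":-1},{"dp":[-0.06,-0.007,0],"delta_rot":[0,0,-0.003],"fingers":-1},{"dp":[-0.075,-0.007,0],"delta_rot":[0,0,-0.003],"fingers":-1},{"dp":[-0.075,-0.007,0],"delta_rot":[0,0,-0.003],"fingers":-1},{"dp":[-0.075,-0.007,0],"delta_rot":[0,0,-0.003],"fingers":-1},{"dp":[-0.075,-0.007,0],"delta_rot":[0,0,-0.003],"fingers":-1},{"dp":[-0.075,-0.007,0],"delta_rot":[0,0,-0.003],"fingers":-1},{"dp":[-0.075,-0.007,0],"delta_rot":[0,0,-0.003],"fingers":-1},{"dp":[-0.06,-0.007,0],"delta_rot":[0,0,-0.003],"fingers":-1},{"dp":[-0.04,-0.007,0],"delta_rot":[0,0,-0.003],"fingers":-1},{"dp":[-0.02,-0.007,0],"delta_rot":[0,0,-0.003],"fingers":-1}]'
python3 -m crank '[{"dp":[0,0,0],"delta_rot":[0,0,0],"fingers":-1},{"dp":[0,0,0],"delta_rot":[0,0,0],"fingers":-1},{"dp":[0,0,0],"delta_rot":[0,0,0],"fingers":-1}]'
python3 - <<'E'
from h import *
goto([.633,-.087,.155],92.4)
print(R.from_quat(manip.sense()["tool_rot"]).as_matrix())
E
```

```text
t: 12.18
tcp_pos: [0.6287, -0.0935, 0.3671]
tool_rot: [0.693, 0.721, -0.003, 0.004]
force: [-0.2, 0.5, -2.2]
finger_gap: 0.15
gripper_force: 69.5
t: 12.43
tcp_pos: [0.6297, -0.0898, 0.3666]
tool_rot: [0.692, 0.722, -0.002, 0.002]
force: [0.1, 0.2, -2.2]
finger_gap: 0.15
gripper_force: 69.5
tcp [ 0.62971709 -0.08976775  0.36660958] toolx 92.38760727746372 dp [0.0079 0.0068 0.4232] rotz -0.0 tilt 0.3623191106737135 q [-0.31  0.48  1.33 -0.01  1.33 -0.36]
[[-4.16587157e-02  9.99131870e-01  2.41936474e-04]
 [ 9.99111887e-01  4.16594127e-02 -6.31898944e-03]
 [-6.32358266e-03 -2.15193770e-05 -9.99980006e-01]]
```

```bash
python3 -m crank '[{"dp":[0.004,0.003,0.03],"delta_rot":[0,0,0],"fingers":-1},{"dp":[0.004,0.003,0.06],"delta_rot":[0,0,0],"fingers":-1},{"dp":[0,0,0.07],"delta_rot":[0,0,0],"fingers":-1},{"dp":[0,0,0.07],"delta_rot":[0,0,0],"fingers":-1},{"dp":[0,0,0.07],"delta_rot":[0,0,0],"fingers":-1},{"dp":[0,0,0.06],"delta_rot":[0,0,0],"fingers":-1},{"dp":[0,0,0.03],"delta_rot":[0,0,0],"fingers":-1},{"dp":[0,0,0.02],"delta_rot":[0,0,0],"fingers":-1},{"dp":[0,0,0.01],"delta_rot":[0,0,0],"fingers":-1},{"dp":[0,0,0],"delta_rot":[0,0,0],"fingers":-1},{"dp":[0,0,0.004],"delta_rot":[0,0,0],"fingers":-1},{"dp":[0,0,0.002],"delta_rot":[0,0,0],"fingers":-1}]'
python3 -m crank '[{"dp":[0,0,0.002],"delta_rot":[0,0,0],"fingers":-1},{"dp":[0,0,0],"delta_rot":[0,0,0],"fingers":-1}]'
```

```text
t: 13.43
tcp_pos: [0.6339, -0.0887, 0.1546]
tool_rot: [0.692, 0.721, -0.002, 0.004]
force: [-0.9, -0.6, -3.2]
finger_gap: 0.152
gripper_force: 69.4
t: 13.6
tcp_pos: [0.6332, -0.0889, 0.153]
tool_rot: [0.693, 0.721, -0.002, 0.003]
force: [-0.1, 0.2, -3.1]
finger_gap: 0.155
gripper_force: 69.4
```

```bash
python3 -m crank '[{"dp":[0,0,0.002],"delta_rot":[0,0,0],"fingers":-1},{"dp":[0,0,0],"delta_rot":[0,0,0],"fingers":-1},{"dp":[0,0,0],"delta_rot":[0,0,0],"fingers":-1}]'
python3 -m crank '[{"dp":[0,0,0.002],"delta_rot":[0,0,0],"fingers":-1},{"dp":[0,0,0],"delta_rot":[0,0,0],"fingers":-1},{"dp":[0,0,0],"delta_rot":[0,0,0],"fingers":-1}]'
```

```text
t: 13.85
tcp_pos: [0.6333, -0.0892, 0.1523]
tool_rot: [0.693, 0.721, -0.002, 0.003]
force: [-1.6, -0.5, 3.0]
finger_gap: 0.151
gripper_force: 70.5
t: 14.1
tcp_pos: [0.6333, -0.0894, 0.1522]
tool_rot: [0.693, 0.721, -0.002, 0.003]
force: [-3.4, -1.5, 9.6]
finger_gap: 0.154
gripper_force: 71.4
```

```bash
python3 -m crank '[{"dp":[0,0,-0.002],"delta_rot":[0,0,0],"fingers":-1},{"dp":[0,0,0],"delta_rot":[0,0,0],"fingers":0.5},{"dp":[0,0,0],"delta_rot":[0,0,0],"fingers":0.5},{"dp":[0,0,0],"delta_rot":[0,0,0],"fingers":0.5},{"dp":[0,0,0],"delta_rot":[0,0,0],"fingers":0.5},{"dp":[0,0,0],"delta_rot":[0,0,0],"fingers":0.5},{"dp":[0,0,-0.01],"delta_rot":[0,0,0],"fingers":0.5},{"dp":[0,0,-0.03],"delta_rot":[0,0,0],"fingers":0.5},{"dp":[0,0,-0.07],"delta_rot":[0,0,0],"fingers":0.5},{"dp":[0,0,-0.08],"delta_rot":[0,0,0],"fingers":0.5},{"dp":[0,0,-0.08],"delta_rot":[0,0,0],"fingers":0.5},{"dp":[0,0,-0.08],"delta_rot":[0,0,0],"fingers":0.5}]'
python3 - <<'E'
from h import *
for n in("top","side"):
    m,p,d=snap(n); np.savez(f"{n}1.npz",p=p,d=d,P=cloud(m,d))
t=np.load("top1.npz");s=np.load("side1.npz");P=t['P']
cv2.imwrite("pics/after.png",np.hstack([cv2.resize(t['p'][100:270,180:450],(432,272)),cv2.resize(s['p'][90:350,190:410],(300,272))])[...,::-1])
k=(P[...,2]>.1)&(P[...,2]<.125)&(P[...,0]>.55)&(P[...,0]<.7)&(P[...,1]<0)&(P[...,1]>-.16);print(cv2.minAreaRect(P[k][:,:2].astype(np.float32)*1000),np.nanmax(P[k][:,2]))
# lever: dark grip via both views
c=np.array([.5973,.2692]);y=np.radians(-10.1);Rm=np.array([[np.cos(y),-np.sin(y)],[np.sin(y),np.cos(y)]])
print("bin ctr in robot",c)
for X,n in((P,"top"),(s['P'],"side")):
    L=(X[...,:2]-c)@Rm
    k=(X[...,2]>.035)&(X[...,2]<.075)&(L[...,0]<-60e-3)&(L[...,0]>-.2)&(L[...,1]<-.09)&(L[...,1]>-.22)
    q=L[k]*1000;print(n,k.sum(),"x pct",np.percentile(q[:,0],[1,5,25,50,75,95]).round(0),"y",np.percentile(q[:,1],[1,5,25,50,75,95,99]).round(0),"zmax",np.percentile(X[k][:,2],[50,98]))
    for lo in range(-190,-90,10):
        w=k&(L[...,1]*1000>lo)&(L[...,1]*1000<=lo+10)
        if w.sum()>3:
            zz=X[w];tp=np.percentile(zz[:,2],95);print("  y",lo,w.sum(),"x range",np.percentile(L[w][:,0]*1000,[3,97]).round(0),"z95",round(tp,4))
E
```

```text
t: 15.1
tcp_pos: [0.6326, -0.0874, 0.3279]
tool_rot: [0.693, 0.721, -0.003, 0.002]
force: [0.1, 0.1, 0.3]
finger_gap: 0.746
gripper_force: 0.0
((631.515380859375, -45.30438232421875), (25.43585205078125, 14.475545883178711), 87.06562042236328) 0.11402852078324222
bin ctr in robot [0.5973 0.2692]
top 509 x pct [-140. -139. -133. -127. -118.  -72.] y [-181. -177. -154. -127. -109. -103. -102.] zmax [0.06023747 0.06392355]
  y -190 12 x range [-137. -122.] z95 0.061
  y -180 46 x range [-139. -121.] z95 0.0636
  y -170 45 x range [-139. -121.] z95 0.063
  y -160 44 x range [-139. -121.] z95 0.0627
  y -150 47 x range [-139. -121.] z95 0.0628
  y -140 47 x range [-139. -121.] z95 0.0628
  y -130 43 x range [-139. -121.] z95 0.0629
  y -120 79 x range [-139.  -64.] z95 0.0618
  y -110 146 x range [-139.  -63.] z95 0.0637
side 562 x pct [-140. -139. -133. -126. -107.  -72.] y [-178. -172. -145. -114. -101.  -99.  -98.] zmax [0.05904981 0.06296086]
  y -180 38 x range [-140. -122.] z95 0.0624
  y -170 42 x range [-139. -121.] z95 0.0621
  y -160 40 x range [-139. -122.] z95 0.0622
  y -150 42 x range [-139. -121.] z95 0.0628
  y -140 44 x range [-139. -122.] z95 0.0616
  y -130 46 x range [-140. -121.] z95 0.0623
  y -120 43 x range [-139. -122.] z95 0.0629
  y -110 215 x range [-138.  -64.] z95 0.0622
  y -100 50 x range [-139.  -88.] z95 0.0613
```

View pics/after.png

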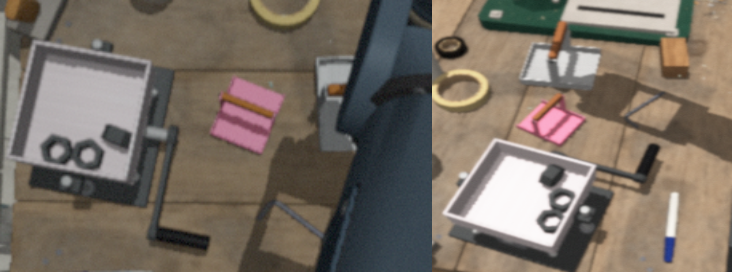

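The tray stands level and released at its old place (after-view, about (335,105)), and the three nuts lie in the bin. Next is the lever. The grip's middle is at about (0.443,0.145) and z 0.052, and the shaft is at about (0.571,0.124).

```bash
python3 -m crank '[{"dp":[0,0,0],"delta_rot":[0,0,0.0174],"fingers":0.5},{"dp":[0,0,0],"delta_rot":[0,0,0.0173],"fingers":0.5},{"dp":[0,0,0],"delta_rot":[0,0,0],"fingers":0.5}]'
python3 - <<'E'
from h import *
goto([.443,.1445,.25],79.9)
E
```

```text
t: 15.45
tcp_pos: [0.6327, -0.0874, 0.3262]
tool_rot: [0.768, 0.641, -0.002, 0.002]
force: [-0.0, 0.7, 0.2]
finger_gap: 0.75
gripper_force: 0.0
tcp [ 0.63267119 -0.0874209   0.32616445] toolx 79.7323584870619 dp [ 0.3898 -0.456   0.1494] rotz -0.0005 tilt 0.3797511030620891 q [-0.31  0.52  1.37 -0.01  1.24 -0.13]
```

```bash
python3 -m crank '[{"dp":[0.039,-0.0456,0.015],"delta_rot":[0,0,-0.0005],"fingers":0.5},{"dp":[0.039,-0.0456,0.015],"delta_rot":[0,0,0],"fingers":0.5},{"dp":[0.039,-0.0456,0.015],"delta_rot":[0,0,0],"fingers":0.5},{"dp":[0.039,-0.0456,0.015],"delta_rot":[0,0,0],"fingers":0.5},{"dp":[0.039,-0.0456,0.015],"delta_rot":[0,0,0],"fingers":0.5},{"dp":[0.039,-0.0456,0.015],"delta_rot":[0,0,0],"fingers":0.5},{"dp":[0.039,-0.0456,0.015],"delta_rot":[0,0,0],"fingers":0.5},{"dp":[0.039,-0.0456,0.015],"delta_rot":[0,0,0],"fingers":0.5},{"dp":[0.039,-0.0456,0.015],"delta_rot":[0,0,0],"fingers":0.5},{"dp":[0.039,-0.0456,0.015],"delta_rot":[0,0,0],"fingers":0.5},{"dp":[0,0,0],"delta_rot":[0,0,0],"fingers":0.5},{"dp":[0,0,0],"delta_rot":[0,0,0],"fingers":0.5}]'
python3 - <<'E'
from h import *
goto([.443,.1445,.106],79.9)
m,p,d=snap("wrist");cv2.imwrite("pics/w3.png",p[...,::-1])
P=cloud(m,d);c=np.array([.5973,.2692]);y=np.radians(-10.1);Rm=np.array([[np.cos(y),-np.sin(y)],[np.sin(y),np.cos(y)]]);L=(P[...,:2]-c)@Rm*1000
k=(P[...,2]>.045)&(P[...,2]<.07)&(abs(L[...,0]+130)<30)&(L[...,1]<-118)&(L[...,1]>-200)
print(k.sum(),np.percentile(L[k],[2,50,98],axis=0),np.percentile(P[k][:,2],98))
E
```

```text
t: 16.45
tcp_pos: [0.4409, 0.1445, 0.2492]
tool_rot: [0.764, 0.645, -0.003, 0.002]
force: [0.7, -0.8, -0.3]
finger_gap: 0.747
gripper_force: 0.0
tcp [0.44085366 0.14454563 0.24917093] toolx 80.31254164564078 dp [0.0027 0.0046 0.2863] rotz 0.0011 tilt 0.4159850480102495 q [ 0.08  0.4   1.88 -0.01  0.86  0.25]
1198 [[-139.82601609 -178.72829029]
 [-130.86487591 -147.44490472]
 [-121.42203734 -119.25984555]] 0.06151983344604694
```

View pics/w3.png

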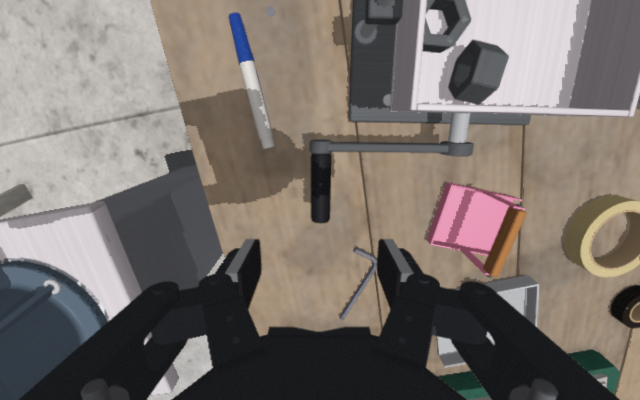

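The grip at (320,185) is centred between the fingers. I descend and grip it.

```bash
python3 -m crank '[{"dp":[0.003,0.0045,0.07],"delta_rot":[0,0,0.001],"fingers":0.5},{"dp":[0,0,0.07],"delta_rot":[0,0,0],"fingers":0.5},{"dp":[0,0,0.07],"delta_rot":[0,0,0],"fingers":0.5},{"dp":[0,0,0.07],"delta_rot":[0,0,0],"fingers":0.5},{"dp":[0,0,0.006],"delta_rot":[0,0,0],"fingers":0.5},{"dp":[0,0,0],"delta_rot":[0,0,0],"fingers":-1},{"dp":[0,0,0],"delta_rot":[0,0,0],"fingers":-1},{"dp":[0,0,0],"delta_rot":[0,0,0],"fingers":-1},{"dp":[0,0,0],"delta_rot":[0,0,0],"fingers":-1},{"dp":[0,0,0],"delta_rot":[0,0,0],"fingers":-1},{"dp":[0,0,0],"delta_rot":[0,0,0],"fingers":-1},{"dp":[0,0,0],"delta_rot":[0,0,0],"fingers":-1}]' 35
python3 - <<'E'
from h import *
goto([.443,.1445,.106],79.9)
for a in range(0,91,10):
    t=np.radians(a);print(a,"tool y",round(.26*(1-np.cos(t)),4),"tool z",round(-.26*np.sin(t),4))
E
```

```text
t: 17.5
tcp_pos: [0.4423, 0.144, 0.1088]
tool_rot: [0.768, 0.641, -0.003, 0.001]
force: [-4.7, 0.4, 2.1]
finger_gap: 0.222
gripper_force: 34.0
tcp [0.44234791 0.14403555 0.10884808] toolx 79.65955856908188 dp [0.0012 0.0011 0.0057] rotz -0.0007 tilt 0.4196166510059536 q [ 0.08  0.68  1.97 -0.01  0.5   0.27]
0 tool y 0.0 tool z -0.0
10 tool y 0.0039 tool z -0.0451
20 tool y 0.0157 tool z -0.0889
30 tool y 0.0348 tool z -0.13
40 tool y 0.0608 tool z -0.1671
50 tool y 0.0929 tool z -0.1992
60 tool y 0.13 tool z -0.2252
70 tool y 0.1711 tool z -0.2443
80 tool y 0.2149 tool z -0.2561
90 tool y 0.26 tool z -0.26
```

```bash
python3 -m crank '[{"dp":[0,0.001,-0.023],"delta_rot":[0,0,0],"fingers":-1},{"dp":[0,0.003,-0.022],"delta_rot":[0,0,0],"fingers":-1},{"dp":[0,0.005,-0.022],"delta_rot":[0,0,0],"fingers":-1},{"dp":[0,0.007,-0.022],"delta_rot":[0,0,0],"fingers":-1},{"dp":[0,0.009,-0.021],"delta_rot":[0,0,0],"fingers":-1},{"dp":[0,0.010,-0.020],"delta_rot":[0,0,0],"fingers":-1},{"dp":[0,0,0],"delta_rot":[0,0,0],"fingers":-1}]'
cat >> h.py <<'E'
def lev():
    s=manip.sense(); g=s["tcp_pos"]+R.from_quat(s["tool_rot"]).apply([0,0,.054]); c=np.array([.5973,.2692]);y=np.radians(-10.1)
    Rm=np.array([[np.cos(y),-np.sin(y)],[np.sin(y),np.cos(y)]]); l=(g[:2]-c)@Rm; z=g[2]-.052
    print("grasp in stand",l.round(4),"z",z.round(4),"r",np.hypot(l[0],z).round(4),"ang",np.degrees(np.arctan2(z,-l[0])).round(1),"F stand",(s["force"][:2]@Rm).round(1),s["force"][2].round(1))
E
python3 -c "
from h import *
lev()"
```

```text
t: 18.08
tcp_pos: [0.4574, 0.1414, 0.174]
tool_rot: [0.768, 0.641, -0.006, -0.001]
force: [-7.4, 1.9, -1.9]
finger_gap: 0.218
gripper_force: 34.7
grasp in stand [-0.1157 -0.1508] z 0.0681 r 0.1342 ang 30.5 F stand [-7.6  0.6] -1.9
```

```bash
python3 -m crank '[{"dp":[0,0.012,-0.019],"delta_rot":[0,0,0],"fingers":-1},{"dp":[0,0.014,-0.018],"delta_rot":[0,0,0],"fingers":-1},{"dp":[0,0.015,-0.017],"delta_rot":[0,0,0],"fingers":-1},{"dp":[0,0.017,-0.015],"delta_rot":[0,0,0],"fingers":-1},{"dp":[0,0.018,-0.014],"delta_rot":[0,0,0],"fingers":-1},{"dp":[0,0.019,-0.012],"delta_rot":[0,0,0],"fingers":-1},{"dp":[0,0,0],"delta_rot":[0,0,0],"fingers":-1}]'
python3 -c "
from h import *
lev()"
```

```text
t: 18.67
tcp_pos: [0.4962, 0.1344, 0.2217]
tool_rot: [0.768, 0.64, -0.013, -0.008]
force: [-24.4, 4.9, 22.7]
finger_gap: 0.219
gripper_force: 35.3
grasp in stand [-0.0775 -0.151 ] z 0.1158 r 0.1393 ang 56.2 F stand [-24.9   0.6] 22.7
```

Run:
```python
from h import *
lev(); print(manip.sense()["ft_torque"])
a=[]
for n in("side","wrist"):
    m,p,d=snap(n);P=cloud(m,d);a.append(p)
    c=np.array([.5973,.2692]);y=np.radians(-10.1);Rm=np.array([[np.cos(y),-np.sin(y)],[np.sin(y),np.cos(y)]]);L=(P[...,:2]-c)@Rm
    k=(abs(L[...,1])<.08)&(abs(L[...,0])<.08)&(P[...,2]>.13)&(P[...,2]<.17);print(n,"rim z",np.percentile(P[k][:,2],[50,90,97]))
    k=(L[...,1]>-.114)&(L[...,1]<-.09)&(L[...,0]<-.0)&(L[...,0]>-.12)&(P[...,2]>.06)&(P[...,2]<.2)
    if k.sum()>10:
        q=np.c_[L[k][:,0],P[k][:,2]];print("arm pts",len(q),"far",np.percentile(q,[2,98],axis=0),"angle",np.degrees(np.percentile(np.arctan2(q[:,1]-.052,-q[:,0]),[10,50,90])))
    k=(L[...,1]>-.135)&(L[...,1]<-.117)&(abs(L[...,0])<.13)&(P[...,2]>.08)&(P[...,2]<.22)&(p.max(-1)<70)
    if k.sum()>5: q=np.c_[L[k][:,0],P[k][:,2]];print("grip pts",len(q),np.percentile(q,[3,50,97],axis=0))
cv2.imwrite("pics/lev.png",np.hstack([cv2.resize(a[0][180:330,250:400],(400,400)),cv2.resize(a[1][:,120:520],(400,400))])[...,::-1])
```

```text
grasp in stand [-0.0775 -0.151 ] z 0.1158 r 0.1393 ang 56.2 F stand [-24.9   0.6] 22.7
[0.9372232  4.74029254 0.01543067]
side rim z [0.14824114 0.15645759 0.15740761]
arm pts 322 far [[-0.08685313  0.08954784]
 [-0.01764012  0.16663514]] angle [50.21661708 55.54114371 60.44035692]
grip pts 106 [[-0.09354389  0.16091362]
 [-0.07838757  0.16514543]
 [-0.05725685  0.21892322]]
wrist rim z [0.14360798 0.15581385 0.15638711]
arm pts 2902 far [[-0.08766615  0.06552446]
 [-0.00387081  0.16621349]] angle [51.33020966 56.48872272 61.10840932]
grip pts 2335 [[-0.09605314  0.15916373]
 [-0.07762638  0.16519534]
 [-0.056356    0.2195149 ]]
```

View pics/lev.png

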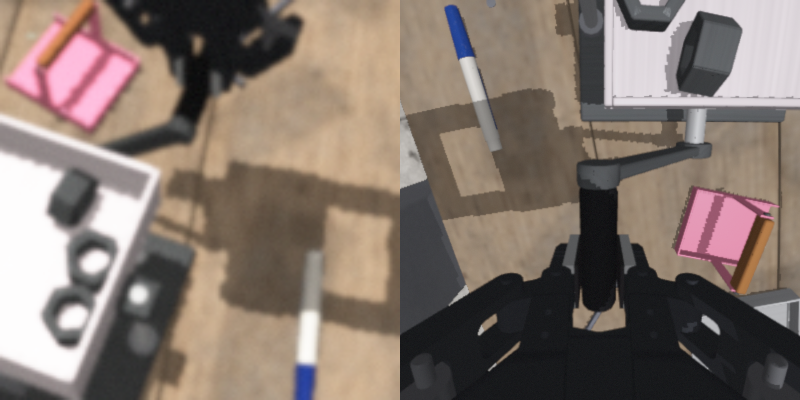

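The lever is now at about 54°, and the grip has crept about 11 mm below the pad centre. I relieve the inward push by steering slightly higher, and continue.

```bash
python3 -m crank '[{"dp":[0,0.004,-0.012],"delta_rot":[0,0,0],"fingers":-1},{"dp":[0,0.008,-0.008],"delta_rot":[0,0,0],"fingers":-1},{"dp":[0,0.008,-0.007],"delta_rot":[0,0,0],"fingers":-1},{"dp":[0,0,0],"delta_rot":[0,0,0],"fingers":-1},{"dp":[0,0,0],"delta_rot":[0,0,0],"fingers":-1}]'
cat >> h.py <<'E'
def ang():
    for n in("side","wrist"):
        m,p,d=snap(n);P=cloud(m,d); c=np.array([.5973,.2692]);y=np.radians(-10.1);Rm=np.array([[np.cos(y),-np.sin(y)],[np.sin(y),np.cos(y)]]);L=(P[...,:2]-c)@Rm
        k=(L[...,1]>-.114)&(L[...,1]<-.09)&(L[...,0]<.03)&(L[...,0]>-.12)&(P[...,2]>.09)&(P[...,2]<.2)
        q=np.c_[L[k][:,0],P[k][:,2]-.052]
        k=(L[...,1]>-.135)&(L[...,1]<-.117)&(abs(L[...,0])<.13)&(P[...,2]>.08)&(P[...,2]<.197)&(p.max(-1)<70)
        g=np.c_[L[k][:,0],P[k][:,2]]
        print(n,"arm",len(q),np.degrees(np.median(np.arctan2(q[:,1],-q[:,0]))).round(1),"grip x mid,ztop",np.percentile(g[:,0],[3,50,97]).round(4) if len(g) else 0,np.percentile(g[:,1],[50,90]).round(4) if len(g) else 0)
E
python3 -c "
from h import *
lev();ang()"
```

```text
t: 19.18
tcp_pos: [0.5123, 0.1316, 0.2348]
tool_rot: [0.768, 0.641, -0.007, -0.002]
force: [-11.4, 0.8, 8.5]
finger_gap: 0.214
gripper_force: 34.9
grasp in stand [-0.0602 -0.1508] z 0.1288 r 0.1422 ang 65.0 F stand [-11.4  -1.2] 8.5
side arm 308 64.0 grip x mid,ztop [-0.0681 -0.0619 -0.0535] [0.1757 0.1773]
wrist arm 2247 64.9 grip x mid,ztop [-0.0692 -0.0604 -0.0513] [0.1749 0.1764]
```

```bash
python3 -m crank '[{"dp":[0,0.01,0],"delta_rot":[0,0,0],"fingers":-1},{"dp":[0,0.01,0],"delta_rot":[0,0,0],"fingers":-1},{"dp":[0,0.01,0],"delta_rot":[0,0,0],"fingers":-1},{"dp":[0,0.01,0],"delta_rot":[0,0,0],"fingers":-1},{"dp":[0,0.01,0],"delta_rot":[0,0,0],"fingers":-1},{"dp":[0,0.01,0],"delta_rot":[0,0,0],"fingers":-1},{"dp":[0,0,0],"delta_rot":[0,0,0],"fingers":-1}]'
python3 -c "
from h import *
lev();ang()"
```

```text
t: 19.87
tcp_pos: [0.5486, 0.1251, 0.2434]
tool_rot: [0.767, 0.641, 0.0, 0.006]
force: [-12.7, -4.3, 42.6]
finger_gap: 0.213
gripper_force: 41.4
grasp in stand [-0.0221 -0.1508] z 0.1374 r 0.1392 ang 80.9 F stand [-11.8  -6.5] 42.6
side arm 290 80.2 grip x mid,ztop [-0.03   -0.0235 -0.0153] [0.1883 0.19  ]
wrist arm 1885 80.9 grip x mid,ztop [-0.0306 -0.0219 -0.0133] [0.1878 0.1892]
```

```bash
python3 -m crank '[{"dp":[0,0.006,-0.008],"delta_rot":[0,0,0],"fingers":-1},{"dp":[0,0.008,-0.004],"delta_rot":[0,0,0],"fingers":-1},{"dp":[0,0.01,-0.002],"delta_rot":[0,0,0],"fingers":-1},{"dp":[0,0.01,0],"delta_rot":[0,0,0],"fingers":-1},{"dp":[0,0.01,0],"delta_rot":[0,0,0],"fingers":-1},{"dp":[0,0,0],"delta_rot":[0,0,0],"fingers":-1},{"dp":[0,0,0],"delta_rot":[0,0,0],"fingers":-1}]' 30
python3 -c "
from h import *
lev();ang()"
```

```text
t: 20.55
tcp_pos: [0.5677, 0.1217, 0.2444]
tool_rot: [0.768, 0.641, -0.003, 0.002]
force: [-6.8, -1.6, 14.1]
finger_gap: 0.214
gripper_force: 39.5
grasp in stand [-0.0033 -0.1508] z 0.1384 r 0.1384 ang 88.6 F stand [-6.4 -2.8] 14.1
side arm 309 88.0 grip x mid,ztop [-0.0116 -0.0065  0.0013] [0.1899 0.1915]
wrist arm 1847 88.6 grip x mid,ztop [-0.012  -0.0031  0.0053] [0.1895 0.1909]
```

```bash
python3 -m crank '[{"dp":[0,0.005,-0.002],"delta_rot":[0,0,0],"fingers":-1},{"dp":[0,0,-0.001],"delta_rot":[0,0,0],"fingers":-1},{"dp":[0,0,0],"delta_rot":[0,0,0],"fingers":-1},{"dp":[0,0,0],"delta_rot":[0,0,0],"fingers":-1},{"dp":[0,0,0],"delta_rot":[0,0,0],"fingers":-1},{"dp":[0,0,0],"delta_rot":[0,0,0],"fingers":-1},{"dp":[0,0,0],"delta_rot":[0,0,0],"fingers":-1},{"dp":[0,0,0],"delta_rot":[0,0,0],"fingers":-1},{"dp":[0,0,0],"delta_rot":[0,0,0],"fingers":-1},{"dp":[0,0,0],"delta_rot":[0,0,0],"fingers":-1},{"dp":[0,0,0],"delta_rot":[0,0,0],"fingers":-1},{"dp":[0,0,0],"delta_rot":[0,0,0],"fingers":-1}]'
python3 - <<'E'
from h import *
lev();ang();print(manip.sense()["qd"].round(3))
a=[snap("top")[1],snap("side")[1]]
cv2.imwrite("pics/end.png",np.hstack([cv2.resize(a[0][100:300,180:480],(420,280)),cv2.resize(a[1][90:370,190:410],(220,280))])[...,::-1])
E
```

```text
t: 21.65
tcp_pos: [0.5687, 0.1215, 0.2445]
tool_rot: [0.768, 0.641, -0.004, 0.001]
force: [-7.3, -0.8, 6.8]
finger_gap: 0.218
gripper_force: 39.0
grasp in stand [-0.0024 -0.1508] z 0.1385 r 0.1385 ang 89.0 F stand [-7.  -2.1] 6.8
side arm 306 88.2 grip x mid,ztop [-0.0109 -0.0051  0.0018] [0.1898 0.1917]
wrist arm 1846 89.0 grip x mid,ztop [-0.0111 -0.0025  0.0062] [0.1895 0.191 ]
[-0.     0.001 -0.001  0.001 -0.001  0.   ]
```

View pics/end.png

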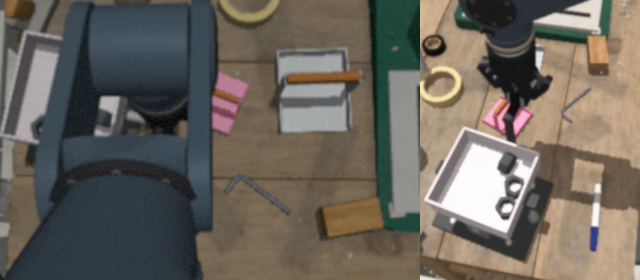

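The end view shows the tray empty and level at (315,90), three nuts in the raised bin, the lever held at about 88–89°, and the bystanders in place.

```bash
python3 -c "
from station import manip
print(manip.sign_off())"
```

```text
the job is handed in; nothing more can be done
None
```

I handed the job in at about 22 s: the three nuts are in the bin, the empty steel tray is level and released on the bench, and the gripper is holding the lever at about 89°; the system gave no verdict.

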